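# Find the hidden battery door release

## Task

One of the four identical flush discs in the top of the grey battery box is the hidden release of its battery door; the others are rigid blanking plugs. Feel for it by pressing the discs with the fingertips, push the one that gives fully in so that the door springs ajar, then withdraw. Do not push or pry the door itself, and leave the things beside the box where they are.

Things in the scene. Friction and masses are not known exactly. Their poses are not given: they have to be found in the camera images.
- box_case: low grey battery box bolted to the bench, 160 mm deep (its x) x 280 mm wide (its y) x 56 mm high; origin at the centre of its underside, x points to its far side, z up. Four equal round discs of 54 mm diameter lie in a row along y in the near half of its flat top; a flush battery door, 53 x 198 mm, fills the far half
- top_middle (a point): centre of the box's flat top, 56 mm above the bench
- place_1 (a point): centre of the face of disc 1, counted from the box's +y (left) end; in the box's frame at x = -38 mm, y = 96 mm; the face lies 1.5 mm below the top of the box, in a round hole of about 57 mm. Three of the four discs are rigid blanking plugs and one is the door's release; they look alike, and which is which changes from run to run
- place_2 (a point): centre of the face of disc 2, counted from the box's +y (left) end; in the box's frame at x = -38 mm, y = 32 mm; the face lies 1.5 mm below the top of the box, in a round hole of about 57 mm. Three of the four discs are rigid blanking plugs and one is the door's release; they look alike, and which is which changes from run to run
- place_3 (a point): centre of the face of disc 3, counted from the box's +y (left) end; in the box's frame at x = -38 mm, y = -32 mm; the face lies 1.5 mm below the top of the box, in a round hole of about 57 mm. Three of the four discs are rigid blanking plugs and one is the door's release; they look alike, and which is which changes from run to run
- place_4 (a point): centre of the face of disc 4, counted from the box's +y (left) end; in the box's frame at x = -38 mm, y = -96 mm; the face lies 1.5 mm below the top of the box, in a round hole of about 57 mm. Three of the four discs are rigid blanking plugs and one is the door's release; they look alike, and which is which changes from run to run
- catch (a joint): travel of the release disc, straight down, in m: 0 out (start), 0.008 fully in (stop). It gives way at about 3 to 4 N, has no return spring and stays where it is pushed. The blanking plugs do not move
- door (a joint): opening angle of the battery door in rad, 0 shut (start). It follows the release disc, 0.05 rad per mm, and stands ajar at 0.4 when the disc is fully in
- door_leaf: the battery door, 53 x 198 x 4 mm, flush in the far half of the box's top, its near edge 53 mm from the line of disc centres; hinged at its far edge (its origin), so the near edge rises, by about 20 mm when ajar
- drill_index_mid (a point): flat shut case for drill bits, red lid on black, 66 x 100 x 36 mm; point at its middle, half-way up. Loose, stands beside the box
- tape_measure_mid (a point): yellow tape measure standing on edge, 36 x 79 x 62 mm; point at its middle, half-way up. Loose, stands beside the box
- masking_tape_mid (a point): roll of masking tape lying flat, 105 mm across, 24 mm high; point at its middle, half-way up. Loose, stands beside the box

How it is judged:
By the outcome, as a careful person would: the job done as asked, in the order asked, and still so for the second after the job is handed in, with the robot touching nothing.
It also fails if it takes over 48 s, if anything falls off the work surface, if the arm or the gripper's body presses on something with over 40 N, if the wrist force passes 120 N, or if a joint passes its speed limit or range.

## Robot

A 6-joint arm with a two-finger parallel gripper is mounted at the origin on a cart in front of the work surface, level with it; the furniture and walls round the work are solid. World frame = base frame: x ahead of the robot, y to its left, z up, the work surface at z = 0. Lengths are in mm, angles in rad, forces in N, time in s.
With the tool pointing down it reaches from about 400 to 925 mm from the base axis. Payload 12.5 kg.
Tool frame: the origin (TCP) lies midway between the tips of the shut fingers; the grasp point (between the pads) lies 19 mm behind it; z points along the fingers, y is the line along which they close (so a half turn about z gives the same grasp; the last joint's range is limited). The gripper opens to 95 mm and grips with 3 to 60 N. Pads are 20 mm wide; open, the fingers measure 119 mm over their backs; the gripper's body (75 mm by 180 mm) begins 59 mm behind the grasp point.
Start: joints at [1.142, 0.491, 1.559, -0, 1.092, -0.106], TCP at [198.248, 592.743, 214.661] pointing down, gripper open.
Joint ranges: [-3.1, 3.1], [-0.84, 2.19], [0.05, 2.79], [-1.13, 4.28], [0.06, 2.93], [-2.69, 2.69]. Speed limits (rad/s): [2.22, 2.22, 2.79, 3.14, 3.14, 3.14].

## Interface

Orientations are given as [roll, pitch, yaw] about the fixed x, y, z axes, in that order (R = Rz(yaw) Ry(pitch) Rx(roll)).
In Python, from cell import state, viewer, env, models gives the robot as it stands. The module is installed in compiled form; this text tells all that it offers.
- The arm moves only by the tool arm_command, never from a script. Its argument "rows" is a list of rows, each a list of 2 entries, a list of its own where there are three numbers: the shift along the tool's x, y, z normalised to -1 to 1, where 1 is 0.25 m, then the turn about the tool's z normalised to -1 to 1, where 1 is pi rad. A call has exactly 5 rows; each row shifts and turns the commanded pose from where the row before left it, along the tool's axes as they then stand; what a row does not reach is not made up. A row lasts 1/10 s, in which the tool goes at most 50 mm and 8.59 degrees, less where a joint would pass 70% of its speed; a pose out of reach is approached as far as the arm can. A call with a number of a shift or a turn outside -1 to 1 is refused whole. A call with a gripper value outside its range is refused whole. "claw" is the opening, from 0 (shut) to 1 (fully open), set as the call begins (left out, the last holds). The fingers move at their own pace and stop on an object; the grip force is fixed at half the most. Time passes only in rows, so rows that do not move let the fingers close, or fill a call up. It gives the time, the measured TCP pose, the force, the opening and the grip force at its end, in the units of the state.
- state(): the state, without advancing time (a new reading comes with each control period).
- viewer.read_camera(name): name is "side" or "top"; returns (picture, depth): 420x560x3 uint8, red, green, blue; 420x560 float32, mm along the optical axis (not along the pixel's ray), 0 where there is no reading.
- viewer.get_calibration(name): a dict with "camera_matrix" (3x3 intrinsics, pixels), "dist_coeffs" ([k1, k2, p1, p2, k3] as OpenCV has them; the pictures are not rectified), "world_to_cam" (4x4, takes a point from world to camera coordinates). Camera axes: x right, y up, looking along -z (the intrinsics and any distortion apply to the point x, -y, -z); pixel columns grow to the right and rows downward; lengths in mm; the calibration is good to about 2 mm. A picture is of the moment at which its call begins. get_calibration takes no time and is no camera call.
- env.job_done(): hands the job in; it is judged then, once.
Trained networks look in the newest picture that a camera, given by its name, has taken for a name from the list of things; names that differ only in an ending like _2 or _b are one class to them, and where a whole thing is asked for, a point or a joint stands for the part that bears it (a point fixed in the world has none). Each returns a list of dicts, best first, with "confidence" (0 to 1); they miss things now and then, are a little off and sometimes report something else, mostly with a low value. They report only what shows in the picture. A call takes as long as a camera call.
- models.search_frame(camera, label): "position" ([x, y, z] in mm, in world coordinates, good to about 4 mm: the middle of the surface that is visible of it).
- models.mark_of(camera, label): "position" ([x, y, z] in mm, in world coordinates, good to about 4 mm: a listed point, or the origin of a listed thing).
The state is a dict: "t": time; "joints": joint angles; "qvel": joint speeds; "tau": joint torques, N m; "eef_pos": TCP position; "tcp_rot": TCP orientation; "ft_force": force on the tool from outside, world axes, zero at the start; "moment": the same for the moment, N m; "opening": opening from 0.0 (shut) to 1.0 (fully open); "grip_force": force on a finger pad.
Only numpy, scipy, OpenCV 4.12 (cv2) and the standard library are available. Lean on these libraries where they do the work, as an engineer would, in place of code of your own. Each camera call takes 0.05 s, during which the arm holds its last target. There are 200 camera calls.

## Working session

There is one attempt and no reset: what is moved stays moved. The work goes in short steps, Python scripts to look and compute and a tool call to move; the robot and the scene stay as the last step left them, time stands still between calls to the robot, and variables do not carry over. Pictures are saved under pics/ and viewed, at most 10 in all, crops included, and the job is handed in when it is done.

Besides the shell and the picture viewer there is one more tool, called after "Call:" by a JSON object that holds its "op" and its "data", one argument or row to a line. arm_command: Moves the arm, as the interface text tells. Scaled input: -1 to 1 covers 0.25 m each way for a shift and pi rad each way for a turn. Its arguments: {"type":"object","properties":{"rows":{"type":"array","items":{"type":"array"}},"claw":{"type":"number"}},"required":["rows"]}

```bash
mkdir -p pics; python3 - <<'E'
from cell import state, viewer, env, models
import cv2
for c in ("top","side"):
    p,d=viewer.read_camera(c); cv2.imwrite(f"pics/{c}0.png",p[:,:,::-1])
    for l in ("place_1","top_middle","box_case","door_leaf","drill_index_mid","tape_measure_mid","masking_tape_mid"):
        print(c,l,[([round(float(v)) for v in r["position"]],round(float(r["confidence"]),2)) for r in models.mark_of(c,l)][:5])
s=state();print(s)
E
```

```text
top place_1 [([461, 39, 59], 0.95), ([471, -22, 54], 0.93), ([453, 97, 54], 0.86), ([435, 168, 53], 0.67), ([523, 345, 12], 0.32)]
top top_middle [([494, 78, 59], 0.67)]
top box_case [([490, 77, 1], 0.59)]
top door_leaf [([462, 41, 59], 0.73), ([490, 79, -2], 0.38)]
top drill_index_mid [([509, -162, 14], 0.56)]
top tape_measure_mid [([392, 316, 30], 0.66), ([560, 89, 56], 0.53)]
top masking_tape_mid [([523, 344, 10], 0.91), ([461, 42, 62], 0.37)]
side place_1 [([448, 99, 52], 0.87), ([431, 167, 56], 0.74), ([475, -21, 52], 0.73)]
side top_middle [([492, 78, 55], 0.9)]
side box_case [([491, 81, -1], 0.67)]
side door_leaf [([560, 90, 56], 0.63)]
side drill_index_mid [([509, -159, 18], 0.59)]
side tape_measure_mid [([393, 316, 34], 0.94)]
side masking_tape_mid [([531, 343, 14], 0.59)]
{'t': 0.8, 'joints': array([ 1.14239871e+00,  4.90847790e-01,  1.55889538e+00,  3.76857186e-06,
        1.09169957e+00, -1.05596336e-01]), 'qvel': array([ 4.00779409e-04,  4.21209366e-05, -1.14071174e-03,  9.58192981e-04,
        1.05159679e-03,  1.68207196e-04]), 'tau': array([-9.24766755e-04, -6.12408400e+01, -2.58423454e+01,  6.93041598e-02,
        4.44496516e-02,  1.90601774e-06]), 'eef_pos': array([198.24859779, 592.74467538, 214.69498835]), 'tcp_rot': array([3.14144322e+00, 1.24753624e-05, 2.81878964e+00]), 'ft_force': array([-0.4151378 , -0.16322763,  0.75671645]), 'moment': array([ 0.00594448, -0.0150397 , -0.01876807]), 'grip_force': 0.0, 'opening': 1.0000085332113375}
```

View pics/top0.png

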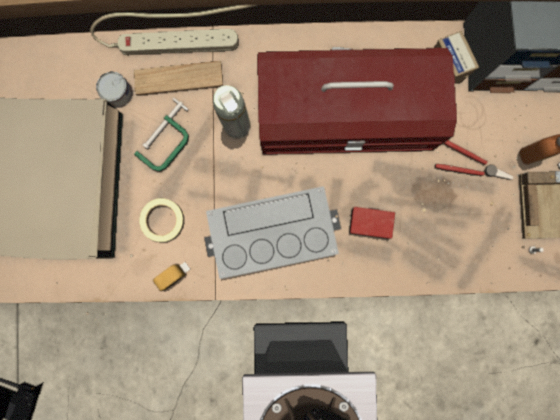

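```bash
cat > h.py <<'E'
import numpy as np
from cell import state
from scipy.spatial.transform import Rotation as R
P=np.array([[433,167.5,54.5],[450.5,98,54.5],[461,39.5,54.5],[473,-21.5,54.5]])
s0=np.array([96,32,-32,-96.])
# fit rigid: box centre (492,78) and yaw
src=np.c_[np.r_[[-38]*4,0,0,68.5],np.r_[s0,0,0,0]]
dst=np.r_[P[:,:2],[[494,78],[491,79],[560,90]]]
a=src-src.mean(0);b=dst-dst.mean(0)
yaw=np.arctan2((a[:,0]*b[:,1]-a[:,1]*b[:,0]).sum(),(a*b).sum())
c,s=np.cos(yaw),np.sin(yaw);M=np.array([[c,-s],[s,c]])
t=dst.mean(0)-M@src.mean(0)
disc=np.c_[(M@np.c_[[-38]*4,s0].T).T+t,[54.5]*4]
def shift(target):
    st=state();Rm=R.from_euler('xyz',st['tcp_rot']).as_matrix()
    return Rm.T@(np.array(target)-st['eef_pos'])
if __name__=="__main__":
    print("yaw",yaw,"t",t,"res",(M@src.T).T+t-dst);print(disc)
    st=state();print(R.from_euler('xyz',st['tcp_rot']).as_matrix().round(3))
    for d in disc: print(shift(d+[0,0,60]).round(1))
E
python3 h.py
```

```text
yaw 0.19778584873255367 t [492.05315556  78.12966461] res [[ 2.93011364 -2.70890125]
 [-1.99396124  4.03883897]
 [ 0.08196388 -0.21342081]
 [ 0.65788899 -1.96568059]
 [-1.94684444  0.12966461]
 [ 1.05315556 -0.87033539]
 [-0.78231639  1.58983446]]
[[435.93011364 164.79109875  54.5       ]
 [448.50603876 102.03883897  54.5       ]
 [461.08196388  39.28657919  54.5       ]
 [473.65788899 -23.46568059  54.5       ]]
[[-0.948  0.317  0.   ]
 [ 0.317  0.948  0.   ]
 [-0.     0.    -1.   ]]
[-361.2 -330.5  100.2]
[-393.  -386.   100.1]
[-424.8 -441.5  100.1]
[-456.7 -497.   100.1]
```

The picture shows the box around pixel (272,232). Its discs are at about (234,257), (261,251), (289,245) and (316,239), left to right, and the door is on the far side. The masking tape is at (161,220), the tape measure at (170,277) and the drill case at (372,223). The fitted disc positions agree with this layout. I'll shut the fingers and move above disc 1.

Call:
{"op": "arm_command", "data": {
  "rows": [
    [[-0.14, -0.13, 0.02], 0],
    [[-0.14, -0.13, 0.02], 0],
    [[-0.14, -0.13, 0.02], 0],
    [[-0.14, -0.13, 0.02], 0],
    [[-0.14, -0.13, 0.02], 0]
  ],
  "claw": 0
}}

```text
t: 1.3
eef_pos: [313.2, 381.5, 189.7]
tcp_rot: [3.141, 0.0, 2.819]
ft_force: [0.2, 0.7, 0.1]
opening: 0.64
grip_force: 0.0
```

Call:
{"op": "arm_command", "data": {
  "rows": [
    [[-0.14, -0.13, 0.04], 0],
    [[-0.14, -0.13, 0.04], 0],
    [[-0.14, -0.13, 0.04], 0],
    [[-0.14, -0.13, 0.04], 0],
    [[-0.04, -0.02, 0.04], 0]
  ]
}}

```text
t: 1.8
eef_pos: [413.7, 204.3, 139.4]
tcp_rot: [3.141, 0.001, 2.815]
ft_force: [0.8, 0.8, -0.0]
opening: 0.215
grip_force: 0.0
```

```bash
python3 - <<'E'
from h import *
from cell import viewer
import cv2
st=state();print(st['t'],st['eef_pos'],st['ft_force'],st['opening'])
for d in disc: print(shift(d).round(1))
p,d=viewer.read_camera("side");cv2.imwrite("pics/s1.png",p[:,:,::-1])
E
```

```text
1.8 [413.71986166 204.34002813 139.44495776] [ 0.75883562  0.81995649 -0.04896615] 0.2148254281248596
[-33.7 -30.4  85. ]
[-65.7 -85.8  85. ]
[ -97.7 -141.2   85. ]
[-129.8 -196.6   85. ]
```

View pics/s1.png

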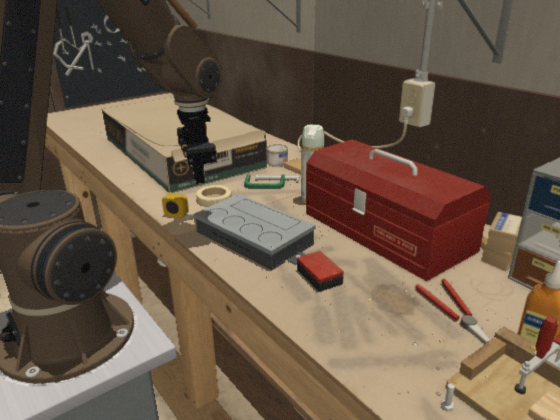

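The arm at (195,150) hangs just left of the box (255,230), with nothing disturbed. Next I go above disc 1, 16 mm over its face, with the fingers shutting.

Call:
{"op": "arm_command", "data": {
  "rows": [
    [[-0.07, -0.06, 0.05], 0],
    [[-0.065, -0.062, 0.08], 0],
    [[0, 0, 0.1], 0],
    [[0, 0, 0.045], 0],
    [[0, 0, 0], 0]
  ]
}}

```text
t: 2.35
eef_pos: [433.6, 168.6, 70.0]
tcp_rot: [-3.14, -0.002, 2.82]
ft_force: [-0.4, -0.1, -0.3]
opening: 0.004
grip_force: 0.0
```

```bash
python3 - <<'E'
from h import *
st=state();print(st['t'],st['eef_pos'],st['ft_force'],st['opening'])
for d in disc: print(shift(d).round(1))
E
```

```text
2.35 [433.55989465 168.57528184  69.97464907] [-0.43356258 -0.08478416 -0.28732513] 0.004038980091275558
[-3.5 -2.8 15.5]
[-35.3 -58.4  15.5]
[ -67.1 -113.9   15.5]
[ -98.8 -169.5   15.5]
```

Call:
{"op": "arm_command", "data": {
  "rows": [
    [[-0.014, -0.011, 0.032], 0],
    [[0, 0, 0.012], 0],
    [[0, 0, 0.006], 0],
    [[0, 0, 0.006], 0],
    [[0, 0, 0.004], 0]
  ]
}}

```text
t: 2.85
eef_pos: [437.0, 164.3, 56.1]
tcp_rot: [3.141, 0.0, 2.819]
ft_force: [-0.4, 0.8, 0.3]
opening: 0.004
grip_force: 0.0
```

Call:
{"op": "arm_command", "data": {
  "rows": [
    [[0, 0, 0.004], 0],
    [[0, 0, 0.004], 0],
    [[0, 0, 0.002], 0],
    [[0, 0, 0.0], 0],
    [[0, 0, 0], 0]
  ]
}}

```text
t: 3.35
eef_pos: [436.9, 164.2, 53.4]
tcp_rot: [3.141, 0.0, 2.819]
ft_force: [0.6, 1.0, 0.7]
opening: 0.004
grip_force: 0.5
```

Call:
{"op": "arm_command", "data": {
  "rows": [
    [[0, 0, 0.002], 0],
    [[0, 0, 0.002], 0],
    [[0, 0, 0.002], 0],
    [[0, 0, 0.0], 0],
    [[0, 0, 0], 0]
  ]
}}

```text
t: 3.85
eef_pos: [436.9, 164.2, 51.8]
tcp_rot: [3.142, -0.0, 2.819]
ft_force: [-0.2, 0.0, 0.5]
opening: 0.006
grip_force: 0.4
```

Call:
{"op": "arm_command", "data": {
  "rows": [
    [[0, 0, 0.002], 0],
    [[0, 0, 0.002], 0],
    [[0, 0, 0.002], 0],
    [[0, 0, 0.0], 0],
    [[0, 0, 0], 0]
  ]
}}

```text
t: 4.35
eef_pos: [436.8, 164.1, 50.3]
tcp_rot: [-3.142, -0.0, 2.819]
ft_force: [0.5, 0.0, 1.0]
opening: 0.005
grip_force: 0.3
```

```bash
python3 - <<'E'
from h import *
from cell import viewer
import cv2
st=state();print(st)
p,d=viewer.read_camera("side");cv2.imwrite("pics/s2.png",cv2.resize(p[150:280,160:340,::-1],None,fx=4,fy=4,interpolation=3))
E
```

```text
{'t': 4.35, 'joints': array([ 2.17711324e-01,  5.34067450e-01,  2.09678778e+00,  1.00339656e-04,
        5.10830118e-01, -1.03039746e+00]), 'qvel': array([ 1.19288063e-03, -1.98355357e-03,  6.61620268e-04,  6.62851176e-04,
       -8.38689958e-04,  1.60369829e-05]), 'tau': array([ 9.37088567e-03, -5.00251901e+01, -1.17404696e+01, -5.88264938e-04,
        2.18817322e-01, -7.29611452e-05]), 'eef_pos': array([436.84175572, 164.14393199,  50.30029896]), 'tcp_rot': array([-3.14158702e+00, -1.04722051e-04,  2.81881758e+00]), 'ft_force': array([0.47383303, 0.0471023 , 0.98860258]), 'moment': array([ 0.00539208, -0.09076309, -0.04318004]), 'grip_force': 0.32493162900209427, 'opening': 0.005161864286846197}
```

View pics/s2.png

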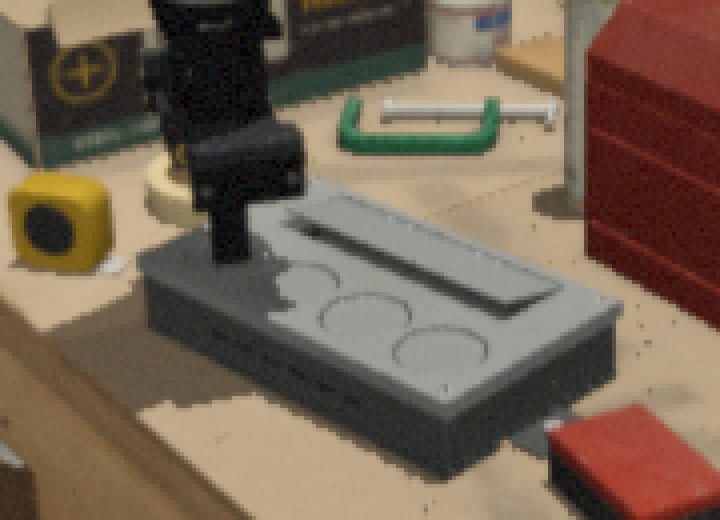

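The fingertips are on disc 1 (230,250), and the door's near edge (400,270) has already lifted. Disc 1 is giving way and is the release, so I keep pressing to the stop.

Call:
{"op": "arm_command", "data": {
  "rows": [
    [[0, 0, 0.004], 0],
    [[0, 0, 0.004], 0],
    [[0, 0, 0.003], 0],
    [[0, 0, 0.0], 0],
    [[0, 0, 0], 0]
  ]
}}

```text
t: 4.9
eef_pos: [436.7, 164.2, 47.5]
tcp_rot: [-3.141, -0.0, 2.819]
ft_force: [0.5, 0.4, 0.1]
opening: 0.005
grip_force: 0.0
```

Call:
{"op": "arm_command", "data": {
  "rows": [
    [[0, 0, 0.002], 0],
    [[0, 0, 0.002], 0],
    [[0, 0, 0.002], 0],
    [[0, 0, 0.0], 0],
    [[0, 0, 0], 0]
  ]
}}

```text
t: 5.4
eef_pos: [436.8, 164.2, 46.7]
tcp_rot: [3.141, 0.0, 2.819]
ft_force: [-3.1, -0.8, 12.3]
opening: 0.003
grip_force: 6.3
```

The force jumped to 12 N at 46.7 mm, so the disc is at its stop. I'll press slightly more, then withdraw.

Call:
{"op": "arm_command", "data": {
  "rows": [
    [[0, 0, 0.002], 0],
    [[0, 0, 0.001], 0],
    [[0, 0, 0], 0],
    [[0, 0, 0.0], 0],
    [[0, 0, 0], 0]
  ]
}}

```text
t: 5.9
eef_pos: [436.8, 164.2, 46.6]
tcp_rot: [3.141, 0.001, 2.819]
ft_force: [-5.1, -2.5, 24.4]
opening: 0.004
grip_force: 12.2
```

Call:
{"op": "arm_command", "data": {
  "rows": [
    [[0, 0, -0.02], 0],
    [[0, 0, -0.06], 0],
    [[0, 0, -0.15], 0],
    [[0, 0, -0.15], 0],
    [[0, 0, -0.1], 0]
  ]
}}

```text
t: 6.4
eef_pos: [437.1, 164.3, 167.6]
tcp_rot: [3.141, 0.002, 2.819]
ft_force: [0.2, 0.9, 0.2]
opening: 0.006
grip_force: 0.0
```

Call:
{"op": "arm_command", "data": {
  "rows": [
    [[0.14, 0.13, -0.02], 0],
    [[0.14, 0.13, -0.02], 0],
    [[0.14, 0.13, 0], 0],
    [[0.1, 0.1, 0], 0],
    [[0, 0, 0], 0]
  ]
}}

```text
t: 6.9
eef_pos: [350.7, 324.3, 175.4]
tcp_rot: [3.141, -0.0, 2.823]
ft_force: [0.4, -0.0, -0.2]
opening: 0.006
grip_force: 0.0
```

```bash
python3 - <<'E'
from h import *
from cell import viewer
import cv2
p,d=viewer.read_camera("side");cv2.imwrite("pics/s3.png",cv2.resize(p[150:280,160:340,::-1],None,fx=4,fy=4,interpolation=3))
E
```

```text
(no output)
```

View pics/s3.png

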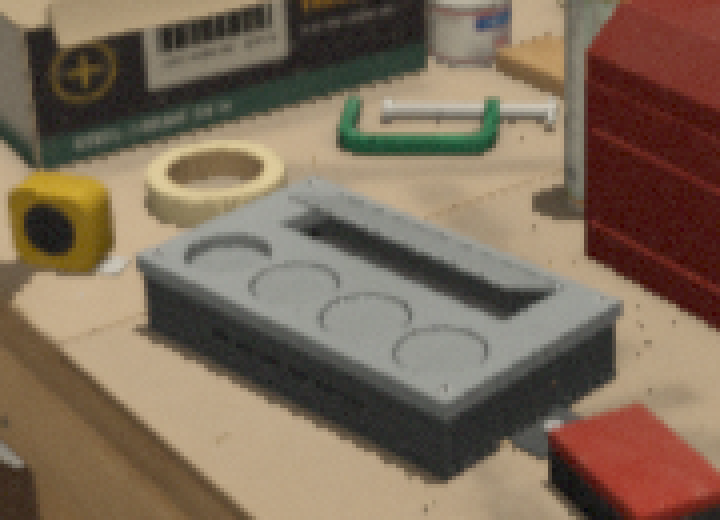

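Disc 1 (228,250) is sunk in, the door (430,240) stands ajar, and the tape measure, masking tape and drill case are where they were. The arm is clear, so I hand in.

```bash
python3 -c "
from cell import env
print(env.job_done())"
```

```text
the job is handed in; nothing more can be done
None
```

Disc 1 was the release: I pushed it fully in to its stop, the door stands ajar, the arm is withdrawn with the things beside the box unmoved, and the job was handed in at about 7 s.

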